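# Hook a bottle tote forward to the sprung shelf stop

### The job

Take the pull hook from its tray, hook its tooth over the front lip of the tote with the two tall bottles and drag that tote forward along its lane until it sits snugly against its sprung stop: press the spring in by about 5 mm, gently, never as far as 12 mm (12 N), and do not pull on the lip with 20 N or more. Move the tote only with the hook, flat on the deck; then unhook, leave the tote resting against the stop and stand the hook upright back in its tray, without disturbing the other tote or the glassware.

Things in the scene. Friction and masses are not known exactly. Their poses are not given: they have to be found in the camera images.
- tote: The tote to bring forward: open grey box 170 deep (x) x 150 wide x 70 mm tall, two tall amber stoppered bottles in its rear (153 mm high in all), 0.65 to 1 kg. Origin under its centre, x to its rear. It starts loosely in either lane of the shelf, 45 to 140 mm short of its stop; the tote in the other lane is of the same size but holds low jars.
- tote_lip (a point): Middle of the top edge of the tote's front wall (the lip, 5 mm thick, the one nearest the robot), 70 mm above the tote's underside; x points to the rear of the tote, z up. Behind this wall 80 mm of the inside is free, over a floor 65 mm below the lip.
- shelf: White reagent shelf, 360 x 360 mm, fixed. Origin under its centre, on the bench; x to its rear (front faces the robot). Deck 30 mm above the bench. Lanes centred at y = +87 and -87 mm, 162 mm wide, between guides 20 mm above the deck. Upper board over the rear with jars on it: underside 280 mm above the bench, x = +30 to +180 mm, posts at the sides.
- stops: Stop rail on the shelf's front edge (origin and axes as the shelf's), x = -180 to -168 mm, top 66 mm above the bench. In each lane a rubber foot 55 mm above the bench points rearward from it on a sprung plunger: 1 N per mm, hard after 14 mm. The relaxed foot stands out 12 to 52 mm behind the rail, set by hand, each lane its own, not measured: feel for it.
- hook_grip (a point): Pull hook, 0.14 kg; this is the centre of its black handle block, 60 long (x) x 20 thick (y) x 40 mm tall, standing on its underside. From the block's top a flat bar, 12 wide, runs along +x, its underside 14 and its top 20 mm above this point; at its end a tooth 30 wide, 5 thick turns down, its inner face at x = +116 mm, its tip 12 mm below this point.
- hook_tooth (a point): Middle of the lower edge of the hook's tooth (118.5 mm ahead of the handle's centre, 12 mm below it); axes as the hook's.
- tray_floor (a point): White tray for the hook, fixed, 240 (x) x 120 (y) mm, walls 4 mm, rim 12 mm above the bench; this is the centre of its floor, 4 mm above the bench. It lies to the left or the right of the shelf's front; a fixed stirrer 200 x 150 x 80 mm stands on the other side. The hook stands in it at the start, tooth away from the robot, handle 30 to 60 mm nearer the robot than this point.
- bottle_a: Amber bottle 80 across, 170 mm tall, on the bench left of the shelf; leave alone. Origin under its centre.
- bottle_b: Clear bottle 70 across, 150 mm tall, on the bench right of the shelf; leave alone. Origin under its centre.
- beaker: Glass beaker 70 across, 90 mm tall, on the bench to the left; leave alone. Origin under its centre.
- dish: White dish 90 across, 30 mm tall, on the bench to the right; leave alone. Origin under its centre.
- jar: Jar 56 across, 70 mm tall, on the shelf's upper board; leave alone. Origin under its centre.
- jar_b: Small amber bottle 64 across, 90 mm tall, on the upper board; leave alone. Origin under its centre.
- low_tote: The other tote, same box (origin under its centre, x to the rear), with six low jars; leave alone.
Things that resemble listed ones, but are neither listed nor needed, are in the scene too. Several things look just like the part that bears hook_grip: the one meant starts farthest from the robot's base. What is shaped like the tote but red is not meant.

How it is judged:
By the outcome, as a careful person would: the job done as asked, in the order asked, and still so for the second after the job is handed in, with the robot touching nothing.
It also fails if it takes over 72 s, if anything falls off the work surface, if the arm or the gripper's body presses on something with over 40 N, if the wrist force passes 120 N, or if a joint passes its speed limit or range.

### The arm

A 7-joint arm with a two-finger parallel gripper is mounted at the origin on the work surface. World frame = base frame: x ahead of the robot, y to its left, z up, the work surface at z = 0. Lengths are in mm, angles in rad, forces in N, time in s.
With the tool pointing down it reaches from about 425 to 925 mm from the base axis. Payload 6.8 kg.
Tool frame: the origin (TCP) lies midway between the tips of the shut fingers; the grasp point (between the pads) lies 19 mm behind it; z points along the fingers, x is the direction in which the jaws open and shut, and the axes are right-handed (so a half turn about z gives the same grasp; the last joint's range is limited). The gripper opens to 88 mm and grips with 3 to 60 N. Pads are 20 mm wide; open, the fingers measure 115 mm over their backs; the gripper's body (75 mm by 178 mm) begins 61 mm behind the grasp point.
Start: joints at [-1.419, 0.477, 0.022, 1.555, -0.011, 1.109, -0.083], TCP at [173.394, 652.367, 201.264] pointing down, gripper open.
Joint ranges: [-2.96, 2.96], [-0.34, 2.1], [-1.41, 1.46], [0.24, 2.44], [-1.37, 4.51], [0.17, 1.92], [-2.96, 2.96]. Speed limits (rad/s): [2.39, 2.39, 3.14, 3.14, 3.14, 3.14, 3.14].

### API

Orientations are given as a unit quaternion [x, y, z, w].
In Python, from bench import ctrl, get_image, camera_info gives the robot as it stands.
- The arm moves only by the tool drive_tool, never from a script. Its arguments are lists of equal length, an entry for each row: "slide": the shift along the tool's x, y, z normalised to -1 to 1, where 1 is 0.5 m, a list of three; "twist": the turn, a rotation vector about the tool's x, y, z normalised to -1 to 1, where 1 is 90 degrees, a list of three. In form: {"slide": [[dx, dy, dz], ...], "twist": [[wx, wy, wz], ...]}. A call has exactly 10 rows; each row is the pose to reach, as a shift and turn from the pose commanded when the call began, along the tool's axes at that moment; what a row does not reach only later rows make up. A row lasts 1/8 s, in which the tool goes at most 62.5 mm and 10.7 degrees, less where a joint would pass 70% of its speed; a pose out of reach is approached as far as the arm can. A call with a number of a shift or a turn outside -1 to 1 is refused whole. A call with a gripper value outside its range is refused whole. "fingers" is the opening, from 0 (shut) to 1 (fully open), set as the call begins (left out, the last holds). The fingers move at their own pace and stop on an object; "squeeze" is the grip in N (left out, the last holds). Time passes only in rows, so rows that repeat a pose let the fingers close, or fill a call up. It gives the time, the measured TCP pose, the force and the opening at its end, in the units of the state.
- ctrl.state(): the state, without advancing time (a new reading comes with each control period).
- get_image(name): name is "scene" or "top" or "wrist"; returns the picture (400x640x3 uint8, blue, green, red); there is no depth.
- camera_info(name): a dict with "fx", "fy", "cx", "cy" (pixels), "k1" (the pictures are not rectified: a ray, as slopes to the right and down, at radius r is drawn at 1 + k1 r^2 times it, then the intrinsics apply), "cam_to_world" (4x4, takes a point from camera to world coordinates); the wrist camera has in their place "tool_from_camera" (4x4, takes a point from camera to tool coordinates, whose origin is the TCP and whose axes are the tool frame's). Camera axes: x right, y down, z forward; pixel columns grow to the right and rows downward; lengths in mm; the calibration is good to about 2 mm. A picture is of the moment at which its call begins: read the wrist's pose just before it. camera_info takes no time and is no camera call.
- ctrl.close_job(): hands the job in, once; it reports no verdict.
The state is a dict: "time_s": time; "q": joint angles; "qd": joint speeds; "effort": joint torques, N m; "tcp_pos": TCP position; "orientation": TCP orientation; "wrist_force": force on the tool from outside, world axes, zero at the start; "ft_torque": the same for the moment, N m; "finger_gap": opening from 0.0 (shut) to 1.0 (fully open).
Only numpy, scipy, OpenCV 4.12 (cv2) and the standard library are available. Lean on these libraries where they do the work, as an engineer would, in place of code of your own. Each camera call takes 0.05 s, during which the arm holds its last target.

## Working session

There is one attempt and no reset: what is moved stays moved. The work goes in short steps, Python scripts to look and compute and a tool call to move; the robot and the scene stay as the last step left them, time stands still between calls to the robot, and variables do not carry over. Pictures are saved under pics/ and viewed, and the job is handed in when it is done.

Besides the shell and the picture viewer there is one more tool, called after "Emit:" as a command line: name --argument value ..., lists and objects as JSON in quotes. drive_tool: Moves the arm, as the interface text tells. Scaled input: -1 to 1 covers 0.5 m each way for a shift and 90 degrees each way for a turn. Its arguments: {"type":"object","properties":{"slide":{"type":"array"},"twist":{"type":"array"},"fingers":{"type":"number"},"squeeze":{"type":"number"}},"required":["slide","twist"]}

```bash
mkdir -p pics; ls
python3 - <<'E'
from bench import ctrl,get_image,camera_info
import cv2,numpy as np
np.set_printoptions(precision=4,suppress=True)
print(ctrl.state())
for n in ["scene","top","wrist"]:
    cv2.imwrite(f"pics/{n}0.png",get_image(n)); print(n,camera_info(n))
E
```

```text
pics
{'time_s': 0.0, 'q': array([-1.4191,  0.4778,  0.0224,  1.5564, -0.0115,  1.1093, -0.0831]), 'qd': array([-0.0015,  0.0003,  0.0014, -0.    ,  0.    ,  0.0006,  0.0001]), 'effort': array([ -0.0002, -58.2855,   1.5347, -27.2624,  -0.0543,   0.0168,
         0.0001]), 'tcp_pos': array([173.2696, 651.7443, 200.3181]), 'orientation': array([ 0.7927,  0.6096, -0.0006,  0.0006]), 'wrist_force': array([ 0.5395, -1.0858, -0.358 ]), 'ft_torque': array([-0.0346, -0.0282,  0.0068]), 'finger_gap': 1.0006417666413823}
scene {'fx': 466.34167111443344, 'fy': 466.34167111443344, 'cx': 318.28736103399643, 'cy': 198.1565488555807, 'k1': -0.0008034214852251354, 'cam_to_world': array([[   0.4877,    0.822 ,   -0.2941,  925.4531],
       [   0.873 ,   -0.4616,    0.1575, -217.4891],
       [  -0.0063,   -0.3335,   -0.9427, 1589.5032],
       [   0.    ,    0.    ,    0.    ,    1.    ]])}
top {'fx': 464.4201440875312, 'fy': 464.4201440875312, 'cx': 318.13434896197356, 'cy': 196.34529711787326, 'k1': -0.1129822846355921, 'cam_to_world': array([[  -0.0116,   -0.9911,    0.1328,  285.1339],
       [  -0.9998,    0.0097,   -0.0155,   16.9384],
       [   0.0141,   -0.1329,   -0.991 , 1723.8585],
       [   0.    ,    0.    ,    0.    ,    1.    ]])}
wrist {'fx': 289.3423066342128, 'fy': 289.3423066342128, 'cx': 317.0847496582918, 'cy': 201.10485947283823, 'k1': -0.050573173778962435, 'tool_from_camera': array([[   1.    ,   -0.0005,    0.0013,   -1.1125],
       [   0.0001,    0.9584,    0.2855,  -77.7385],
       [  -0.0014,   -0.2855,    0.9584, -182.112 ],
       [   0.    ,    0.    ,    0.    ,    1.    ]])}
```

View pics/scene0.png

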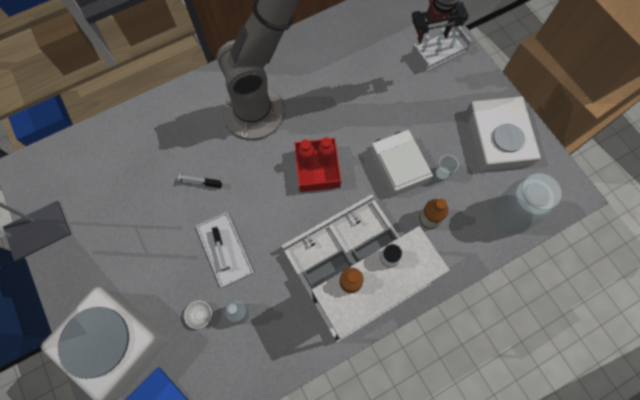

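View pics/top0.png

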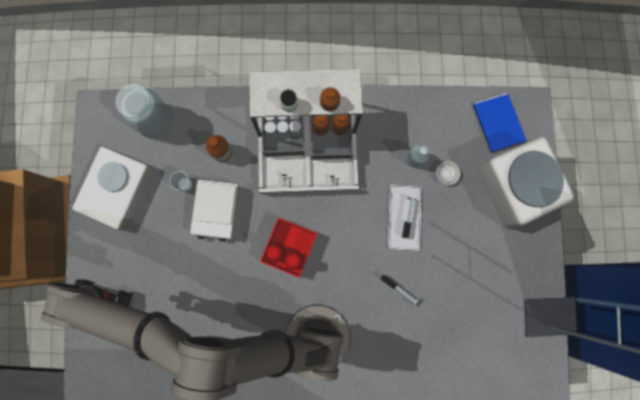

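View pics/wrist0.png

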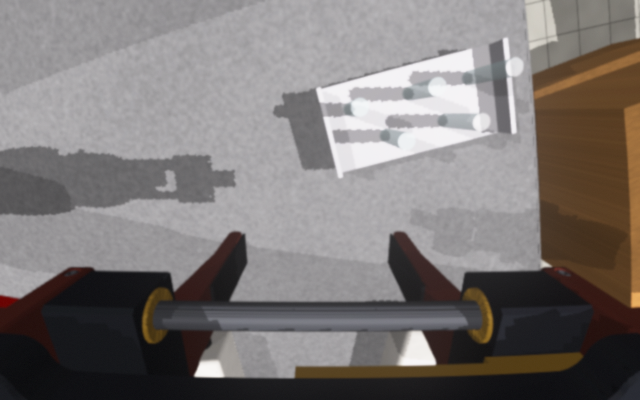

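```bash
cat > h.py <<'E'
import numpy as np,cv2
from bench import ctrl,get_image,camera_info
from scipy.spatial.transform import Rotation as R
np.set_printoptions(precision=4,suppress=True)
def ray(n,u,v,T=None):
    c=camera_info(n); K=np.array([[c['fx'],0,c['cx']],[0,c['fy'],c['cy']],[0,0,1]])
    p=cv2.undistortPoints(np.array([[[u,v]]],float),K,np.array([c['k1'],0,0,0,0.]))[0,0]
    M=c['cam_to_world'] if T is None else T@c['tool_from_camera']
    return M[:3,3],M[:3,:3]@np.array([p[0],p[1],1])
def onz(n,u,v,z,T=None):
    o,d=ray(n,u,v,T); return (o+d*(z-o[2])/d[2])
def proj(n,P,T=None):
    c=camera_info(n); M=c['cam_to_world'] if T is None else T@c['tool_from_camera']
    q=np.linalg.inv(M)@np.append(P,1.); s=q[:2]/q[2]; s=s*(1+c['k1']*(s@s)); return np.array([c['fx']*s[0]+c['cx'],c['fy']*s[1]+c['cy']])
def two(a,ua,b,ub,Ta=None,Tb=None):
    o1,d1=ray(a,*ua,Ta);o2,d2=ray(b,*ub,Tb)
    A=np.stack([d1,-d2],1);s=np.linalg.lstsq(A,o2-o1,rcond=None)[0]
    p,q=o1+d1*s[0],o2+d2*s[1]; return (p+q)/2,np.linalg.norm(p-q)
def tool():
    s=ctrl.state();T=np.eye(4);T[:3,:3]=R.from_quat(s['orientation']).as_matrix();T[:3,3]=s['tcp_pos'];return T
E
python3 - <<'E'
import cv2
t=cv2.imread('pics/top0.png'); s=cv2.imread('pics/scene0.png')
def z(i,x,y,w,h,f,n): cv2.imwrite('pics/'+n,cv2.resize(i[y:y+h,x:x+w],None,fx=f,fy=f,interpolation=cv2.INTER_CUBIC))
z(t,240,60,130,140,4,'tz1.png'); z(t,370,170,80,90,6,'tz2.png'); z(s,270,180,190,160,4,'sz1.png'); z(s,185,200,80,95,6,'sz2.png')
E
```

```text
(no output)
```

View pics/tz1.png

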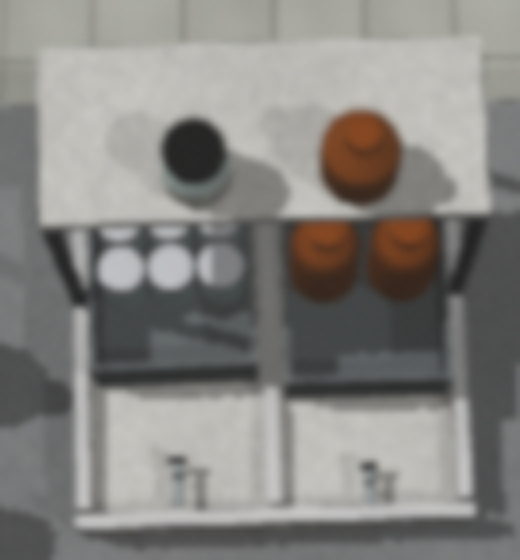

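View pics/tz2.png

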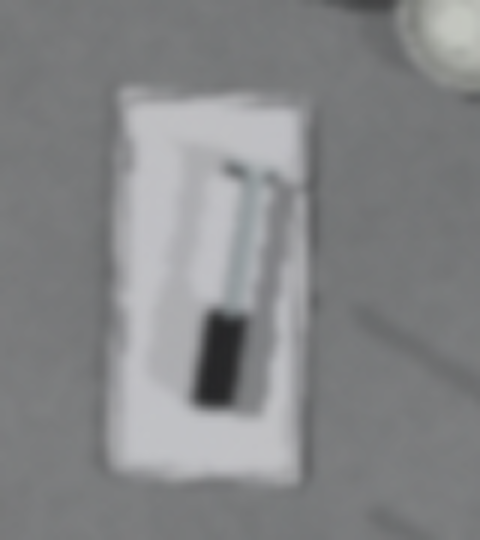

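View pics/sz1.png

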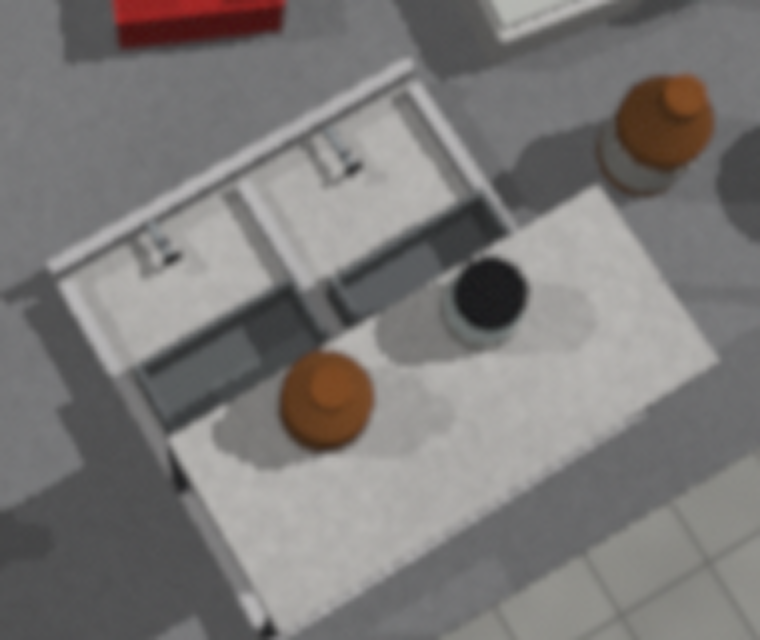

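View pics/sz2.png

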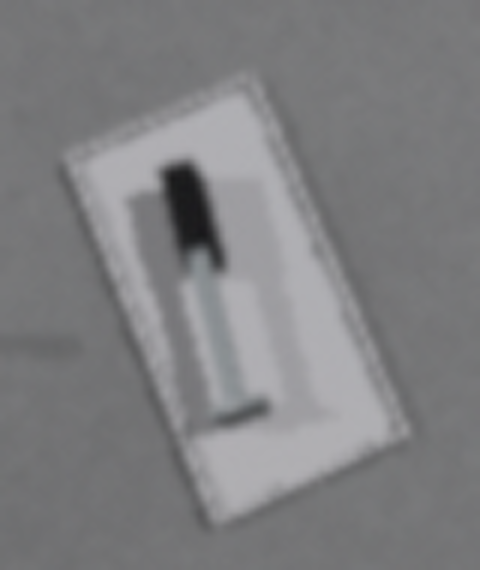

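Run:
```python
from h import *
T=lambda x,y:(240+x/4,60+y/4); S=lambda x,y:(270+x/4,180+y/4)
T2=lambda x,y:(370+x/6,170+y/6); S2=lambda x,y:(185+x/6,200+y/6)
def p(n,*a): print(n,*a)
# rail front-top corners
p('railL',onz('top',*T(75,528),66),onz('scene',*S(410,58),66),two('top',T(75,528),'scene',S(410,58)))
p('railR',onz('top',*T(475,517),66),onz('scene',*S(47,264),66),two('top',T(475,517),'scene',S(47,264)))
# board front corners top (thickness?)
p('bL',two('top',T(42,225),'scene',S(598,185)));p('bR',two('top',T(490,215),'scene',S(168,440)))
# lip front top corners right tote
p('lipR',onz('top',*T(443,376),100),onz('scene',*S(140,372),100))
p('lipL',onz('top',*T(287,383),100),onz('scene',*S(300,290),100))
# tray corners rim z12
for a in [(120,88),(312,95),(298,482),(110,474)]: p('trayT',onz('top',*T2(*a),12))
for a in [(65,160),(240,75),(408,435),(215,525)]: p('trayS',onz('scene',*S2(*a),12))
# handle top corners z44
for a in [(207,312),(245,316),(228,408),(192,402)]: p('hT',onz('top',*T2(*a),44))
for a in [(160,165),(192,160),(222,268),(180,250)]: p('hS',onz('scene',*S2(*a),44))
p('toothT',onz('top',*T2(225,168),44),onz('top',*T2(290,185),44));p('toothS',onz('scene',*S2(268,405),44),onz('scene',*S2(205,425),44))
# feet z~55
p('footR',onz('top',*T(368,468),55),onz('scene',*S(165,262),55));p('footL',onz('top',*T(178,462),55),onz('scene',*S(350,172),55))
```

```text
railL [525.1457 204.974   66.    ] [530.5993 207.7404  66.    ] (array([527.4098, 208.1649,  56.6374]), np.float64(4.571044501718934))
railR [ 531.7101 -156.2628   66.    ] [ 538.5659 -152.3732   66.    ] (array([ 534.4848, -154.6742,   54.1224]), np.float64(6.000445634626703))
bL (array([738.1417, 209.625 , 292.8513]), np.float64(4.3369825425669335))
bR (array([ 745.3021, -149.08  ,  286.9985]), np.float64(5.109111425672746))
lipR [ 654.539  -127.0863  100.    ] [ 662.1818 -129.959   100.    ]
lipL [649.2325  12.6021 100.    ] [667.0325  15.6689 100.    ]
trayT [ 556.0504 -279.9655   12.    ]
trayT [ 550.5987 -401.3776   12.    ]
trayT [ 309.336  -383.1506   12.    ]
trayT [ 316.1382 -266.392    12.    ]
trayS [ 315.2717 -381.5338   12.    ]
trayS [ 318.1962 -269.4529   12.    ]
trayS [ 558.721  -278.2455   12.    ]
trayS [ 551.1844 -395.4281   12.    ]
hT [ 412.7027 -323.3756   44.    ]
hT [ 409.9613 -346.664    44.    ]
hT [ 354.2519 -334.2876   44.    ]
hT [ 358.2067 -312.3692   44.    ]
hS [ 357.1075 -331.7823   44.    ]
hS [ 363.4005 -314.4724   44.    ]
hS [ 429.4662 -326.5943   44.    ]
hS [ 408.2845 -342.9551   44.    ]
toothT [ 500.8648 -337.6301   44.    ] [ 489.9632 -377.538    44.    ]
toothS [ 512.9563 -337.6491   44.    ] [ 505.9456 -373.0981   44.    ]
footR [579.447  -60.6374  55.    ] [582.882  -64.3427  55.    ]
footL [586.6182 112.5737  55.    ] [591.2684 111.9338  55.    ]
```

```bash
cat >> h.py <<'E'
import json,os
def getc():
    if os.path.exists('c.json'): return json.load(open('c.json'))
    return {'p':[173.394,652.367,201.264],'yaw':75.1}
def setc(p,yaw): json.dump({'p':list(map(float,p)),'yaw':float(yaw)},open('c.json','w'))
# yaw= angle of tool x in world; tool y = yaw-90; tool z = down
def plan(pts,save=True):
    """pts: list of (x,y,z,yaw) 10 rows"""
    c=getc();p0=np.array(c['p']);a=np.radians(c['yaw'])
    X=np.array([np.cos(a),np.sin(a),0]);Y=np.array([np.sin(a),-np.cos(a),0]);Z=np.array([0,0,-1.])
    sl=[];tw=[]
    for q in pts:
        d=np.array(q[:3])-p0; sl.append([round(float(v@d)/500,4) for v in (X,Y,Z)]); tw.append([0,0,round(-(q[3]-c['yaw'])/90,4)])
    print(json.dumps(sl));print(json.dumps(tw))
    d=np.array(sl[-1])*500; pe=p0+d[0]*X+d[1]*Y+d[2]*Z
    open('next.json','w').write(json.dumps([list(pe),c['yaw']-tw[-1][2]*90]))
def commit():
    p,y=json.load(open('next.json'));setc(p,y)
def way(wps,step=55,ang=9,n=10):
    """interpolated polyline from current to wps, n rows"""
    c=getc();P=[np.array(c['p']+[c['yaw']])]+[np.array(w,float) for w in wps];out=[]
    for A,B in zip(P[:-1],P[1:]):
        k=max(1,int(np.ceil(max(np.linalg.norm((B-A)[:3])/step,abs(B[3]-A[3])/ang))))
        out+=[A+(B-A)*i/k for i in range(1,k+1)]
    print('rows needed',len(out)); out=out[:n]+[out[-1]]*max(0,n-len(out)); return plan(out)
def st():
    s=ctrl.state(); x=R.from_quat(s['orientation']).as_matrix(); print('t',s['time_s'],'tcp',s['tcp_pos'],'yaw',np.degrees(np.arctan2(x[1,0],x[0,0])),'tilt',x[2,:2],'F',s['wrist_force'],'tq',s['ft_torque'],'gap',s['finger_gap'])
E
python3 - <<'E'
from h import *
st(); way([(300,470,290,75),(460,220,320,80),(440,-20,320,90)],step=60)
E
```

```text
t 0.15 tcp [173.2675 651.8779 200.5038] yaw 75.1137359684839 tilt [-0.0014  0.0001] F [-0.5922 -0.4945  0.3744] tq [-0.0276 -0.0336 -0.0429] gap 0.998493238032342
rows needed 14
[[-0.0718, 0.0846, -0.0444], [-0.1437, 0.1692, -0.0887], [-0.2155, 0.2539, -0.1331], [-0.2874, 0.3385, -0.1775], [-0.3675, 0.426, -0.1895], [-0.4477, 0.5136, -0.2015], [-0.5279, 0.6012, -0.2135], [-0.6081, 0.6887, -0.2255], [-0.6883, 0.7763, -0.2375], [-0.7831, 0.7932, -0.2375]]
[[0, 0, 0.0003], [0, 0, 0.0006], [0, 0, 0.0008], [0, 0, 0.0011], [0, 0, -0.01], [0, 0, -0.0211], [0, 0, -0.0322], [0, 0, -0.0433], [0, 0, -0.0544], [0, 0, -0.0767]]
```

Emit:
drive_tool --slide '[[-0.072,0.085,-0.044],[-0.144,0.169,-0.089],[-0.216,0.254,-0.133],[-0.287,0.339,-0.178],[-0.368,0.426,-0.19],[-0.448,0.514,-0.202],[-0.528,0.601,-0.214],[-0.608,0.689,-0.226],[-0.688,0.776,-0.238],[-0.783,0.793,-0.238]]' --twist '[[0,0,0],[0,0,0],[0,0,0],[0,0,0],[0,0,-0.01],[0,0,-0.021],[0,0,-0.032],[0,0,-0.043],[0,0,-0.054],[0,0,-0.077]]'

```text
time_s: 1.4
tcp_pos: [457.8, 169.6, 320.4]
orientation: [0.755, 0.656, 0.0, 0.001]
wrist_force: [-0.0, -0.5, 1.0]
finger_gap: 1.001
```

Run:
```python
from h import *
commit();print(getc())
st(); way([(440,-20,310,90),(420,-50,300,88)],step=60)
```

```text
{'p': [455.9784078991179, 172.00358037658094, 320.014], 'yaw': 82.003}
t 1.4 tcp [457.83   169.6147 320.4413] yaw 81.92963231914531 tilt [-0.0003  0.0012] F [-0.0006 -0.5334  0.9956] tq [ 0.01    0.0194 -0.017 ] gap 1.0005108096005069
rows needed 5
[[-0.0962, 0.0054, 0.005], [-0.1924, 0.0109, 0.01], [-0.2885, 0.0163, 0.015], [-0.3847, 0.0218, 0.02], [-0.4497, -0.0095, 0.04], [-0.4497, -0.0095, 0.04], [-0.4497, -0.0095, 0.04], [-0.4497, -0.0095, 0.04], [-0.4497, -0.0095, 0.04], [-0.4497, -0.0095, 0.04]]
[[0, 0, -0.0222], [0, 0, -0.0444], [0, 0, -0.0666], [0, 0, -0.0889], [0, 0, -0.0666], [0, 0, -0.0666], [0, 0, -0.0666], [0, 0, -0.0666], [0, 0, -0.0666], [0, 0, -0.0666]]
```

Emit:
drive_tool --slide '[[-0.096,0.005,0.005],[-0.192,0.011,0.01],[-0.289,0.016,0.015],[-0.385,0.022,0.02],[-0.45,-0.01,0.04],[-0.45,-0.01,0.04],[-0.45,-0.01,0.04],[-0.45,-0.01,0.04],[-0.45,-0.01,0.04],[-0.45,-0.01,0.04]]' --twist '[[0,0,-0.022],[0,0,-0.044],[0,0,-0.067],[0,0,-0.067],[0,0,-0.067],[0,0,-0.067],[0,0,-0.067],[0,0,-0.067],[0,0,-0.067],[0,0,-0.067]]'

```text
time_s: 2.65
tcp_pos: [420.1, -49.6, 300.2]
orientation: [0.719, 0.695, -0.0, 0.0]
wrist_force: [-0.1, 1.1, -0.6]
finger_gap: 1.001
```

Run:
```python
from h import *
commit();print(getc())
st();np.save('T1.npy',tool()); i=get_image('wrist'); cv2.imwrite('pics/w1.png',i)
way([(345,-322,140,78)],step=60)
```

```text
{'p': [419.9931868006918, -49.999007136486995, 300.014], 'yaw': 87.997}
t 2.65 tcp [420.1042 -49.6212 300.2488] yaw 88.11774162038975 tilt [-0.0002 -0.0001] F [-0.0988  1.0656 -0.6196] tq [ 0.0608  0.0109 -0.0097] gap 1.0012589640843441
rows needed 6
[[-0.0915, -0.0218, 0.0533], [-0.183, -0.0436, 0.1067], [-0.2745, -0.0654, 0.16], [-0.3659, -0.0873, 0.2134], [-0.4574, -0.1091, 0.2667], [-0.5489, -0.1309, 0.32], [-0.5489, -0.1309, 0.32], [-0.5489, -0.1309, 0.32], [-0.5489, -0.1309, 0.32], [-0.5489, -0.1309, 0.32]]
[[0, 0, 0.0185], [0, 0, 0.037], [0, 0, 0.0555], [0, 0, 0.0741], [0, 0, 0.0926], [0, 0, 0.1111], [0, 0, 0.1111], [0, 0, 0.1111], [0, 0, 0.1111], [0, 0, 0.1111]]
```

View pics/w1.png

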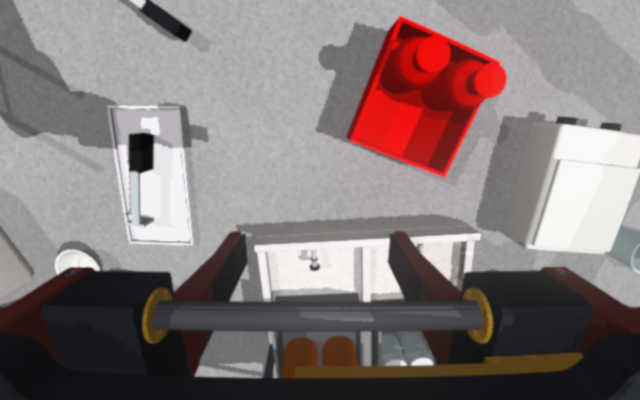

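Run:
```python
from h import *
way([(610,-50,270,90)],step=50)
```

```text
rows needed 4
[[0.0033, 0.0949, 0.015], [0.0066, 0.1899, 0.03], [0.01, 0.2848, 0.045], [0.0133, 0.3798, 0.06], [0.0133, 0.3798, 0.06], [0.0133, 0.3798, 0.06], [0.0133, 0.3798, 0.06], [0.0133, 0.3798, 0.06], [0.0133, 0.3798, 0.06], [0.0133, 0.3798, 0.06]]
[[0, 0, -0.0056], [0, 0, -0.0111], [0, 0, -0.0167], [0, 0, -0.0223], [0, 0, -0.0223], [0, 0, -0.0223], [0, 0, -0.0223], [0, 0, -0.0223], [0, 0, -0.0223], [0, 0, -0.0223]]
```

Emit:
drive_tool --slide '[[0.003,0.095,0.015],[0.007,0.19,0.03],[0.01,0.285,0.045],[0.013,0.38,0.06],[0.013,0.38,0.06],[0.013,0.38,0.06],[0.013,0.38,0.06],[0.013,0.38,0.06],[0.013,0.38,0.06],[0.013,0.38,0.06]]' --twist '[[0,0,-0.006],[0,0,-0.011],[0,0,-0.017],[0,0,-0.022],[0,0,-0.022],[0,0,-0.022],[0,0,-0.022],[0,0,-0.022],[0,0,-0.022],[0,0,-0.022]]'

```text
time_s: 3.95
tcp_pos: [609.9, -49.8, 270.5]
orientation: [0.707, 0.707, 0.0, 0.0]
wrist_force: [0.6, 0.7, -0.1]
finger_gap: 1.002
```

Run:
```python
from h import *
commit();print(getc())
st();np.save('T2.npy',tool()); i=get_image('wrist'); cv2.imwrite('pics/w2.png',i)
cv2.imwrite('pics/w2z.png',cv2.resize(i[150:400,180:440],None,fx=3,fy=2.4)[:600,:800])
way([(480,-180,250,85),(345,-322,140,78)],step=60)
```

```text
{'p': [610.0095872146874, -49.99042179605866, 270.014], 'yaw': 90.004}
t 3.95 tcp [609.8888 -49.8155 270.5027] yaw 90.05801329811246 tilt [0.0004 0.0004] F [ 0.6151  0.7251 -0.1038] tq [ 0.0215 -0.0265 -0.0256] gap 1.0023960871842947
rows needed 8
[[-0.065, -0.065, 0.01], [-0.13, -0.13, 0.02], [-0.195, -0.195, 0.03], [-0.26, -0.26, 0.04], [-0.331, -0.3275, 0.095], [-0.402, -0.395, 0.15], [-0.473, -0.4626, 0.205], [-0.544, -0.5301, 0.26], [-0.544, -0.5301, 0.26], [-0.544, -0.5301, 0.26]]
[[0, 0, 0.0139], [0, 0, 0.0278], [0, 0, 0.0417], [0, 0, 0.0556], [0, 0, 0.075], [0, 0, 0.0945], [0, 0, 0.1139], [0, 0, 0.1334], [0, 0, 0.1334], [0, 0, 0.1334]]
```

View pics/w2.png

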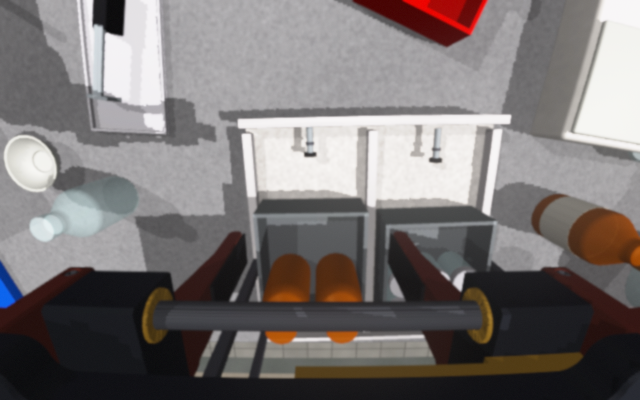

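Run:
```python
import cv2
i=cv2.imread('pics/w2.png')
cv2.imwrite('pics/w2z.png',cv2.resize(i[110:230,235:385],None,fx=5,fy=5,interpolation=cv2.INTER_CUBIC))
cv2.imwrite('pics/w2y.png',cv2.resize(i[110:230,365:515],None,fx=5,fy=5,interpolation=cv2.INTER_CUBIC))
```

```text
(no output)
```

View pics/w2z.png

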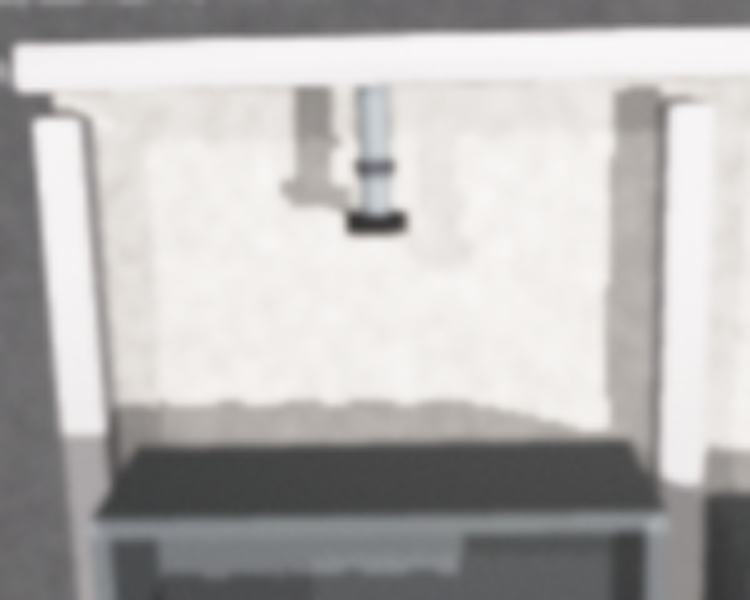

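View pics/w2y.png

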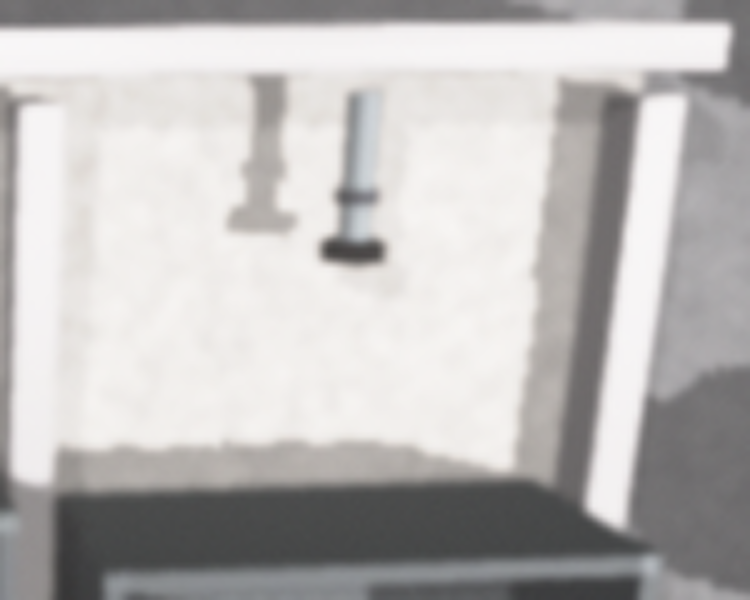

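Emit:
drive_tool --slide '[[-0.065,-0.065,0.01],[-0.13,-0.13,0.02],[-0.195,-0.195,0.03],[-0.26,-0.26,0.04],[-0.331,-0.328,0.095],[-0.402,-0.395,0.15],[-0.473,-0.463,0.205],[-0.544,-0.53,0.26],[-0.544,-0.53,0.26],[-0.544,-0.53,0.26]]' --twist '[[0,0,0.014],[0,0,0.028],[0,0,0.042],[0,0,0.056],[0,0,0.075],[0,0,0.094],[0,0,0.114],[0,0,0.133],[0,0,0.133],[0,0,0.133]]'

```text
time_s: 5.25
tcp_pos: [345.9, -322.1, 140.5]
orientation: [0.777, 0.63, 0.0, 0.0]
wrist_force: [-0.9, 0.1, -0.2]
finger_gap: 1.004
```

Run:
```python
from h import *
commit();print(getc())
st();np.save('T3.npy',tool()); i=get_image('wrist'); cv2.imwrite('pics/w3.png',i)
```

```text
{'p': [344.9785770428444, -322.00892511392584, 140.014], 'yaw': 77.998}
t 5.25 tcp [ 345.8831 -322.0789  140.527 ] yaw 78.08660244445569 tilt [0.     0.0004] F [-0.8858  0.1292 -0.1692] tq [ 0.0511 -0.0018 -0.001 ] gap 1.0035788177237062
```

View pics/w3.png

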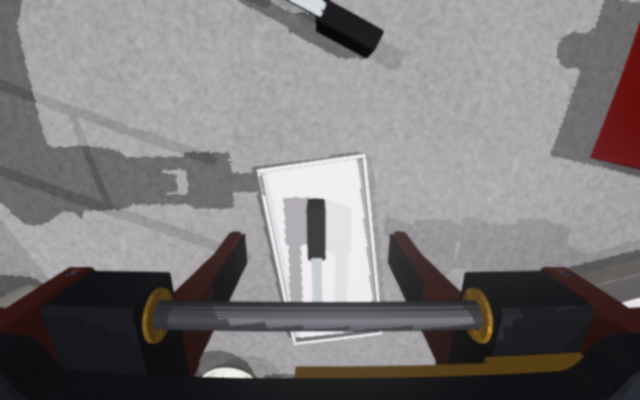

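Run:
```python
from h import *
T3=np.load('T3.npy');T2=np.load('T2.npy')
i=cv2.imread('pics/w3.png'); g=i.max(2); m=(g<70).astype(np.uint8); m[:190]=0;m[270:]=0;m[:,:290]=0;m[:,345:]=0
c=max(cv2.findContours(m,0,2)[0],key=cv2.contourArea); r=cv2.minAreaRect(c); b=cv2.boxPoints(r); print(r)
for q in b: print('h',q,onz('wrist',*q,44,T3)[:2])
cv2.imwrite('pics/w3z.png',cv2.resize(i[140:360,230:400],None,fx=3.5,fy=2.7,interpolation=cv2.INTER_CUBIC))
Z=lambda x,y:(235+x/5,110+y/5);Y=lambda x,y:(365+x/5,110+y/5)
pr=lambda n,u,z:print(n,onz('wrist',*u,z,T2)[:2])
pr('railfrontL(R)',Z(14,45),66);pr('railrearR',Z(18,92),66);pr('railfrontend',Y(730,23),66);pr('railrearL',Y(728,70),66)
pr('footR tip',Z(376,236),55);pr('footL tip',Y(353,264),55)
pr('footR l',Z(346,226),55);pr('footR r',Z(408,226),55)
pr('lip R',Z(95,521),100);pr('lip L',Z(667,518),100);pr('low lip R',Y(105,577),100);pr('low lip L',Y(660,557),100)
pr('lip mid rear',Z(380,535),100)
pr('guideR',Z(62,300),50);pr('guide mid',Z(667,300),50); pr('guideL',Y(15,300),50)
```

```text
((315.5, 228.0), (56.0, 15.0), 90.0)
h [308. 200.] [ 347.856  -332.6092]
h [323. 200.] [ 350.9715 -317.879 ]
h [323. 256.] [ 412.0062 -330.3778]
h [308. 256.] [ 408.6906 -346.0396]
railfrontL(R) [ 536.499 -153.075]
railrearR [ 548.3956 -152.857 ]
railfrontend [528.4198 204.8246]
railrearL [540.4717 206.38  ]
footR tip [587.7262 -59.8364]
footL tip [594.8852 114.7474]
footR l [584.9838 -68.0467]
footR r [584.9783 -51.0481]
lip R [ 654.908  -131.8928]
lip L [654.0254  15.8456]
low lip R [670.3775  39.8471]
low lip L [665.2551 188.6049]
lip mid rear [658.6718 -58.2601]
guideR [ 606.3738 -148.6901]
guide mid [606.3308  22.0139]
guideL [606.3322  21.4478]
```

View pics/w3z.png

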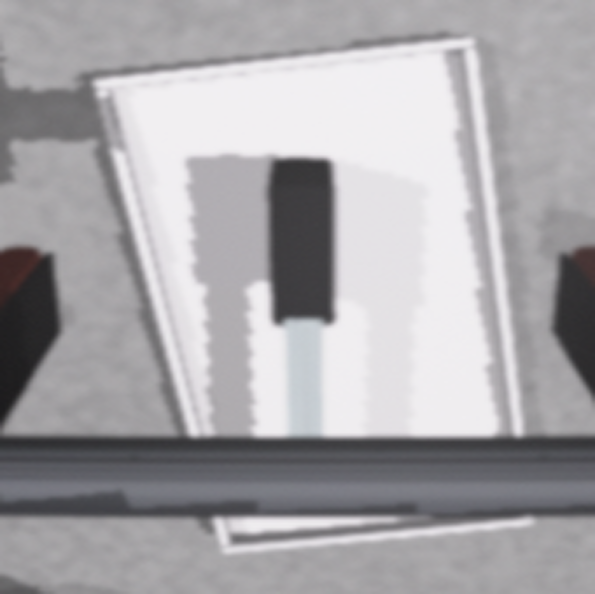

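Run:
```python
from h import *
T3=np.load('T3.npy')
W=lambda x,y:(230+x/3.5,140+y/2.7)
P=[onz('wrist',*W(*a),44,T3)[:2] for a in [(269,185),(334,185),(334,322),(273,322)]]
print(np.array(P),np.mean(P,0),np.linalg.norm(P[0]-P[3]),np.linalg.norm(P[0]-P[1]))
d=(P[2]+P[3]-P[0]-P[1]);print('yaw',np.degrees(np.arctan2(d[1],d[0])))
b=onz('wrist',*W(305,435),44,T3)[:2];c0=(np.array(P[0])+P[1])/2; d=b-c0;print('yaw bar',b,np.degrees(np.arctan2(d[1],d[0])))
for a in [(95,82),(475,40),(532,520),(226,550)]: print('tray',onz('wrist',*W(*a),12,T3)[:2])
```

```text
[[ 356.3978 -335.6779]
 [ 360.2901 -317.2781]
 [ 416.3462 -328.6096]
 [ 412.4769 -346.8767]] [ 386.3777 -332.1106] 57.18640164174542 18.806957045518324
yaw -11.360680152643011
yaw bar [ 466.087  -348.1783] -11.387476097545624
tray [ 312.5696 -382.4774]
tray [ 320.3364 -264.1425]
tray [ 554.7204 -279.5398]
tray [ 548.1789 -396.2101]
```

Run:
```python
from h import *
way([(386.4,-332,140,78.6),(386.4,-332,60,78.6),(386.4,-332,12,78.6)],step=30)
```

```text
rows needed 7
[[-0.0012, 0.0426, 0.0], [-0.0023, 0.0852, 0.0], [-0.0023, 0.0852, 0.0534], [-0.0023, 0.0852, 0.1067], [-0.0023, 0.0852, 0.16], [-0.0023, 0.0852, 0.208], [-0.0023, 0.0852, 0.256], [-0.0023, 0.0852, 0.256], [-0.0023, 0.0852, 0.256], [-0.0023, 0.0852, 0.256]]
[[0, 0, -0.0033], [0, 0, -0.0067], [0, 0, -0.0067], [0, 0, -0.0067], [0, 0, -0.0067], [0, 0, -0.0067], [0, 0, -0.0067], [0, 0, -0.0067], [0, 0, -0.0067], [0, 0, -0.0067]]
```

Emit:
drive_tool --slide '[[-0.001,0.043,0],[-0.002,0.085,0],[-0.002,0.085,0.053],[-0.002,0.085,0.107],[-0.002,0.085,0.16],[-0.002,0.085,0.208],[-0.002,0.085,0.256],[-0.002,0.085,0.256],[-0.002,0.085,0.256],[-0.002,0.085,0.256]]' --twist '[[0,0,-0.003],[0,0,-0.007],[0,0,-0.007],[0,0,-0.007],[0,0,-0.007],[0,0,-0.007],[0,0,-0.007],[0,0,-0.007],[0,0,-0.007],[0,0,-0.007]]' --fingers 0.5

```text
time_s: 6.55
tcp_pos: [387.8, -332.1, 13.3]
orientation: [0.773, 0.634, 0.0, 0.001]
wrist_force: [-0.3, -0.5, 0.5]
finger_gap: 0.501
```

Run:
```python
from h import *
commit();print(getc());st();cv2.imwrite('pics/w4.png',get_image('wrist'))
```

```text
{'p': [386.40821793011116, -331.992279056971, 12.01400000000001], 'yaw': 78.601}
t 6.55 tcp [ 387.7537 -332.0833   13.3199] yaw 78.75646036117986 tilt [-0.0004  0.002 ] F [-0.2821 -0.5455  0.4747] tq [ 0.009   0.0106 -0.0174] gap 0.5011409173572541
```

View pics/w4.png

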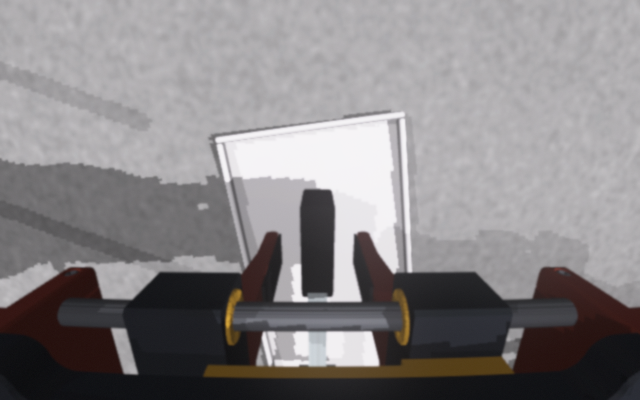

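Emit:
drive_tool --slide '[[0,0,0],[0,0,0],[0,0,0],[0,0,0],[0,0,0],[0,0,0],[0,0,0],[0,0,0],[0,0,0],[0,0,0]]' --twist '[[0,0,0],[0,0,0],[0,0,0],[0,0,0],[0,0,0],[0,0,0],[0,0,0],[0,0,0],[0,0,0],[0,0,0]]' --fingers 0 --squeeze 50

```text
time_s: 7.85
tcp_pos: [386.7, -331.9, 12.3]
orientation: [0.773, 0.634, 0.0, 0.0]
wrist_force: [-0.9, 1.0, 5.8]
finger_gap: 0.223
```

Run:
```python
from h import *
st()
way([(386.4,-332,60,78.6),(386.4,-332,140,78.6)],step=30)
```

```text
t 7.85 tcp [ 386.6712 -331.9232   12.3217] yaw 78.71046665577686 tilt [0.     0.0001] F [-0.916   1.0098  5.7612] tq [0.2485 0.1879 0.0313] gap 0.22338063535623887
rows needed 5
[[-0.0, -0.0, -0.048], [-0.0, -0.0, -0.096], [-0.0, -0.0, -0.1493], [-0.0, -0.0, -0.2026], [-0.0, -0.0, -0.256], [-0.0, -0.0, -0.256], [-0.0, -0.0, -0.256], [-0.0, -0.0, -0.256], [-0.0, -0.0, -0.256], [-0.0, -0.0, -0.256]]
[[0, 0, 0.0], [0, 0, 0.0], [0, 0, 0.0], [0, 0, 0.0], [0, 0, 0.0], [0, 0, 0.0], [0, 0, 0.0], [0, 0, 0.0], [0, 0, 0.0], [0, 0, 0.0]]
```

Emit:
drive_tool --slide '[[0,0,-0.03],[0,0,-0.07],[0,0,-0.12],[0,0,-0.18],[0,0,-0.25],[0,0,-0.32],[0,0,-0.376],[0,0,-0.376],[0,0,-0.376],[0,0,-0.376]]' --twist '[[0,0,0],[0,0,0],[0,0,0],[0,0,0],[0,0,0],[0,0,0],[0,0,0],[0,0,0],[0,0,0],[0,0,0]]'

```text
time_s: 9.1
tcp_pos: [385.9, -331.3, 199.1]
orientation: [0.773, 0.634, -0.001, -0.001]
wrist_force: [0.4, -0.1, -1.6]
finger_gap: 0.221
```

Run:
```python
from h import *
setc([386.408,-331.992,12.014+188],78.601)
st();print(onz('top',420,160,100),onz('scene',236,310,100))
cv2.imwrite('pics/w5.png',get_image('wrist'));cv2.imwrite('pics/t5.png',get_image('top')[140:280,340:480].repeat(4,0).repeat(4,1))
way([(470,-196,200,85),(555,-60.4,200,91.3)],step=45)
```

```text
t 9.1 tcp [ 385.8704 -331.3072  199.0592] yaw 78.71013457201481 tilt [ 0.0005 -0.0024] F [ 0.3665 -0.1036 -1.5558] tq [ 0.0347  0.006  -0.0276] gap 0.22104559318781564
[ 631.1109 -376.7315  100.    ] [ 658.6559 -373.8976  100.    ]
rows needed 8
[[0.0749, 0.0275, 0.0], [0.1498, 0.0551, 0.0], [0.2247, 0.0826, 0.0], [0.2997, 0.1101, 0.0], [0.3745, 0.1384, 0.0], [0.4494, 0.1667, 0.0], [0.5242, 0.1949, 0.0], [0.5991, 0.2232, 0.0], [0.5991, 0.2232, 0.0], [0.5991, 0.2232, 0.0]]
[[0, 0, -0.0178], [0, 0, -0.0356], [0, 0, -0.0533], [0, 0, -0.0711], [0, 0, -0.0886], [0, 0, -0.1061], [0, 0, -0.1236], [0, 0, -0.1411], [0, 0, -0.1411], [0, 0, -0.1411]]
```

View pics/w5.png

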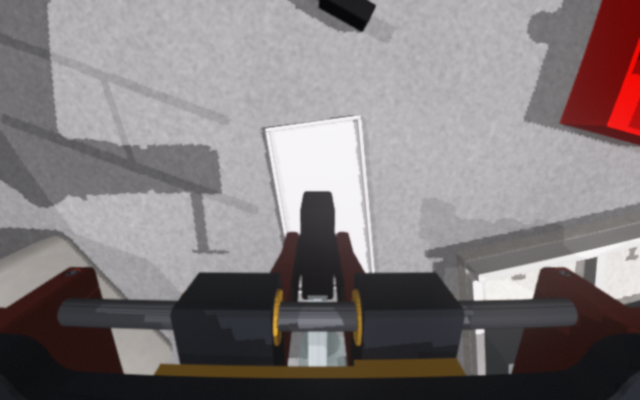

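View pics/t5.png

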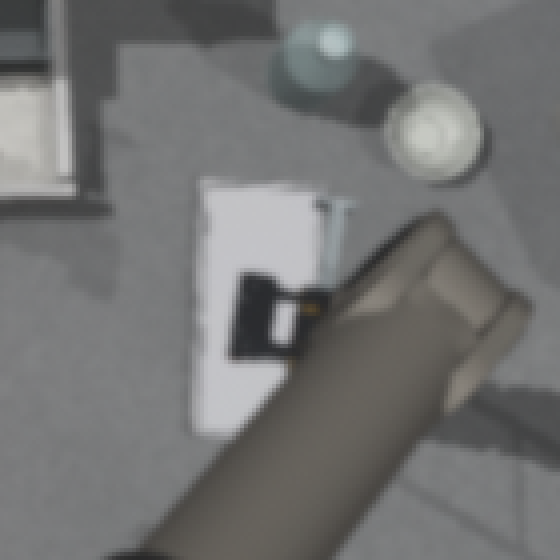

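Hook is held straight and level (handle centred at column 317 in the wrist view; bar and tooth visible from the top). Move over the lip.

Emit:
drive_tool --slide '[[0.075,0.027,0],[0.15,0.055,0],[0.225,0.083,0],[0.3,0.11,0],[0.375,0.138,0],[0.449,0.167,0],[0.524,0.195,0],[0.599,0.223,0],[0.599,0.223,0],[0.599,0.223,0]]' --twist '[[0,0,-0.018],[0,0,-0.036],[0,0,-0.053],[0,0,-0.071],[0,0,-0.089],[0,0,-0.106],[0,0,-0.124],[0,0,-0.141],[0,0,-0.141],[0,0,-0.141]]'

```text
time_s: 10.45
tcp_pos: [554.3, -60.5, 199.8]
orientation: [0.699, 0.716, -0.001, -0.0]
wrist_force: [0.2, 0.6, -1.5]
finger_gap: 0.224
```

Run:
```python
from h import *
commit();print(getc());st();np.save('T6.npy',tool());cv2.imwrite('pics/w6.png',get_image('wrist'))
s=get_image('scene');cv2.imwrite('pics/s6.png',cv2.resize(s[170:330,250:450],None,fx=4,fy=3.7,interpolation=cv2.INTER_CUBIC)); cv2.imwrite('pics/s6f.png',s)
t=get_image('top');cv2.imwrite('pics/t6f.png',t);cv2.imwrite('pics/t6.png',cv2.resize(t[60:210,230:400],None,fx=4,fy=4,interpolation=cv2.INTER_CUBIC))
```

```text
{'p': [555.0097793783214, -60.40738613083434, 200.014], 'yaw': 91.3}
t 10.45 tcp [554.3443 -60.488  199.8488] yaw 91.38030620004626 tilt [-0.0008 -0.001 ] F [ 0.155   0.5615 -1.5222] tq [ 0.0191  0.0443 -0.0728] gap 0.22425704979031238
```

View pics/w6.png

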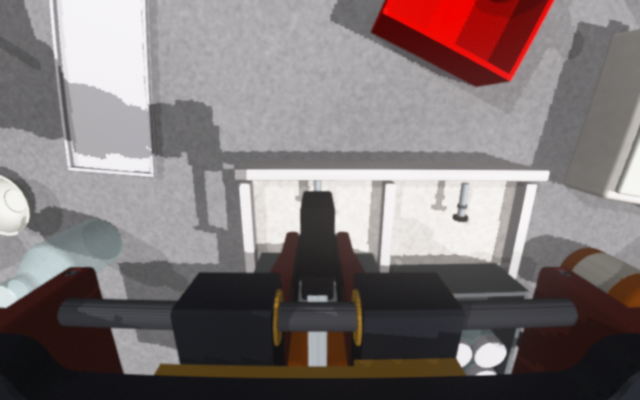

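View pics/s6.png

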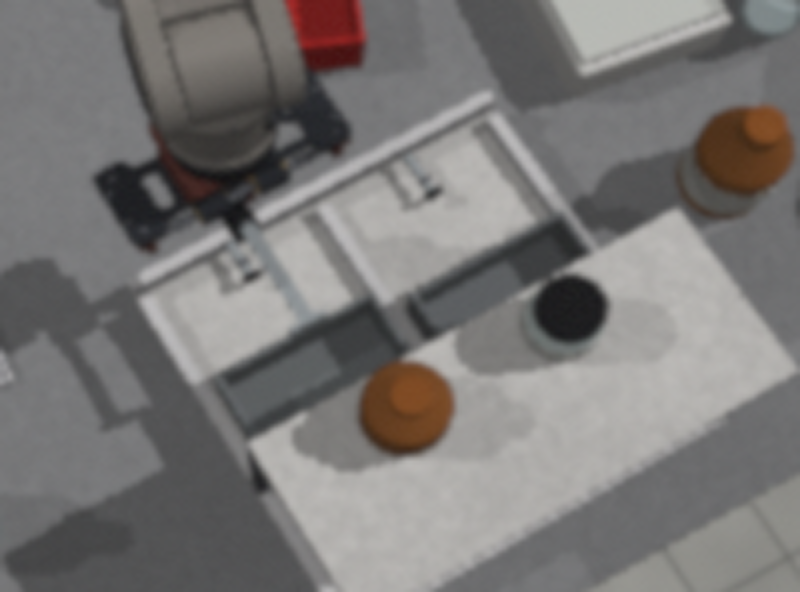

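View pics/t6.png

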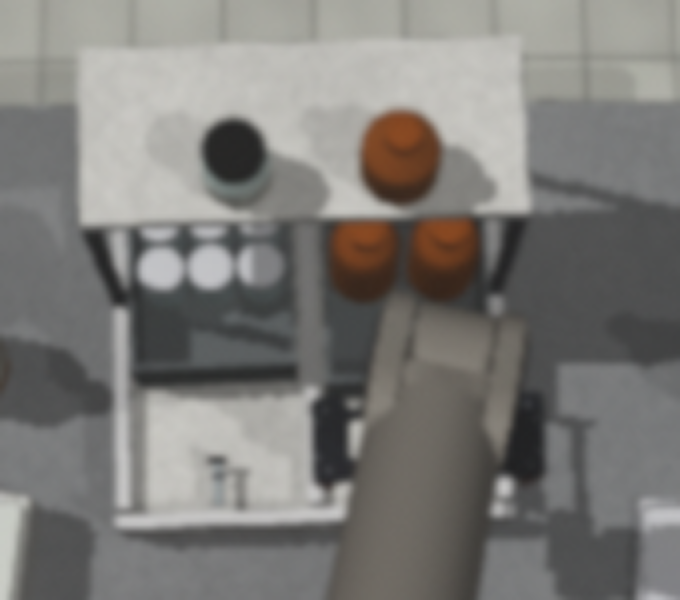

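Run:
```python
from h import *
print(onz('scene',250+305/4,170+322/3.7,231))
s0=cv2.imread('pics/scene0.png')
way([(557,-60.4,130,91.3),(557,-60.4,82,91.3)],step=20)
```

```text
[674.4359 -60.0765 231.    ]
rows needed 7
[[-0.0, 0.001, 0.035], [-0.0, 0.002, 0.07], [-0.0001, 0.003, 0.105], [-0.0001, 0.004, 0.14], [-0.0001, 0.004, 0.172], [-0.0001, 0.004, 0.204], [-0.0001, 0.004, 0.236], [-0.0001, 0.004, 0.236], [-0.0001, 0.004, 0.236], [-0.0001, 0.004, 0.236]]
[[0, 0, -0.0], [0, 0, -0.0], [0, 0, -0.0], [0, 0, -0.0], [0, 0, -0.0], [0, 0, -0.0], [0, 0, -0.0], [0, 0, -0.0], [0, 0, -0.0], [0, 0, -0.0]]
```

Emit:
drive_tool --slide '[[0,0.006,0.03],[0,0.012,0.06],[0,0.012,0.09],[0,0.012,0.12],[0,0.012,0.15],[0,0.012,0.18],[0,0.012,0.21],[0,0.012,0.236],[0,0.012,0.236],[0,0.012,0.236]]' --twist '[[0,0,0],[0,0,0],[0,0,0],[0,0,0],[0,0,0],[0,0,0],[0,0,0],[0,0,0],[0,0,0],[0,0,0]]'

```text
time_s: 11.85
tcp_pos: [561.0, -60.0, 82.5]
orientation: [0.698, 0.716, 0.0, 0.0]
wrist_force: [0.1, -0.1, -1.8]
finger_gap: 0.22
```

Run:
```python
from h import *
setc([555.01+6,-60.41+6*.0227,200.014-118],91.3)
st();np.save('T7.npy',tool());cv2.imwrite('pics/w7.png',get_image('wrist'))
s=get_image('scene');cv2.imwrite('pics/s7.png',cv2.resize(s[170:330,250:450],None,fx=4,fy=3.7,interpolation=cv2.INTER_CUBIC))
st()
```

```text
t 11.85 tcp [560.9589 -59.9828  82.5457] yaw 91.39561136281554 tilt [-0.      0.0006] F [ 0.0868 -0.0827 -1.8267] tq [-0.0439  0.0054  0.0361] gap 0.22024261679472978
t 11.95 tcp [561.1182 -59.9289  82.8142] yaw 91.40133758812108 tilt [0.0001 0.0011] F [-0.518  -0.2253 -0.5349] tq [-0.0295  0.0372 -0.0412] gap 0.2218959734691024
```

View pics/w7.png

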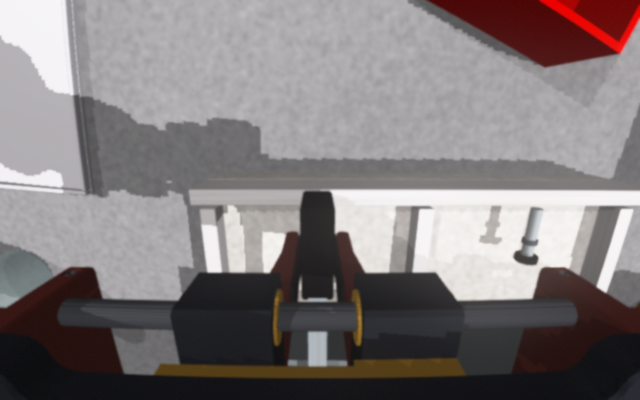

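View pics/s7.png

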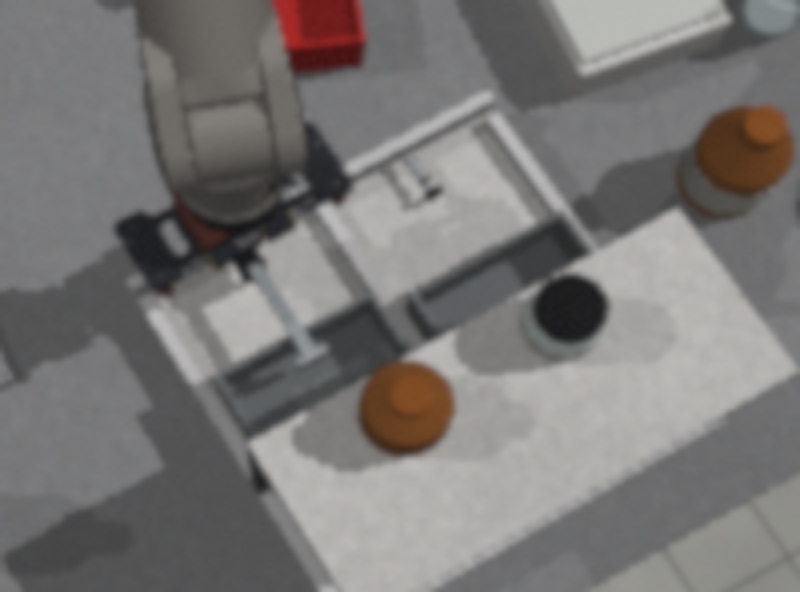

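Emit:
drive_tool --slide '[[0,-0.01,0],[0,-0.02,0],[0,-0.028,0],[0,-0.035,0],[0,-0.042,0],[0,-0.05,0],[0,-0.058,0],[0,-0.066,0],[0,-0.074,0],[0,-0.082,0]]' --twist '[[0,0,0],[0,0,0],[0,0,0],[0,0,0],[0,0,0],[0,0,0],[0,0,0],[0,0,0],[0,0,0],[0,0,0]]'

```text
time_s: 13.2
tcp_pos: [520.4, -60.8, 82.6]
orientation: [0.698, 0.716, 0.001, 0.001]
wrist_force: [4.7, 0.2, -3.7]
finger_gap: 0.223
```

Run:
```python
from h import *
c=getc();a=np.radians(91.3);setc(np.array(c['p'])+(-41)*np.array([np.sin(a),-np.cos(a),0]),91.3);print(getc())
st();np.save('T8.npy',tool())
s=get_image('scene');cv2.imwrite('pics/s8.png',cv2.resize(s[170:330,250:450],None,fx=4,fy=3.7,interpolation=cv2.INTER_CUBIC))
st()
```

```text
{'p': [520.0205530177693, -61.20398067648402, 82.01400000000001], 'yaw': 91.3}
t 13.2 tcp [520.3917 -60.8255  82.5518] yaw 91.41536970174482 tilt [-0.0002  0.0019] F [ 4.6797  0.1641 -3.6553] tq [ 0.0629 -1.034  -0.033 ] gap 0.2227266342736211
t 13.25 tcp [519.6794 -60.8668  82.4497] yaw 91.40646893450136 tilt [-0.     0.001] F [ 4.091   0.6183 -2.3824] tq [ 0.0576 -1.0234 -0.0022] gap 0.2222410838614446
```

View pics/s8.png

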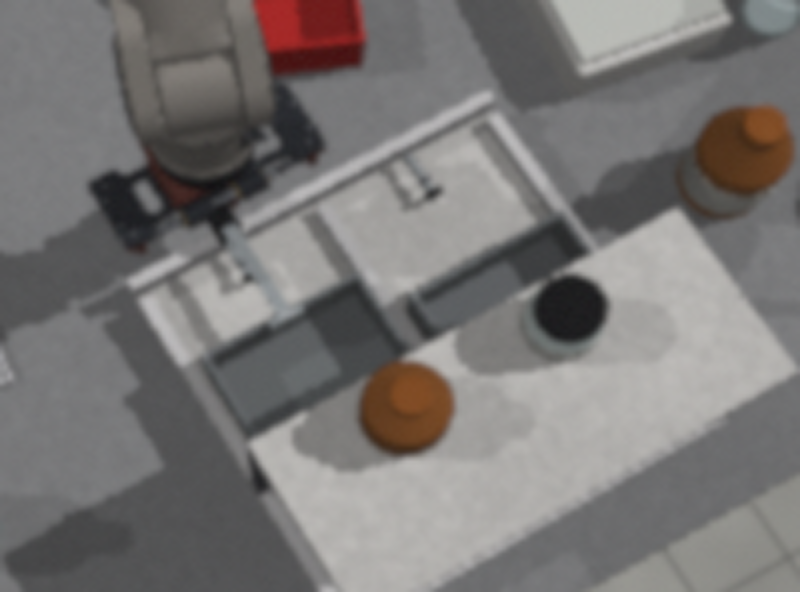

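Emit:
drive_tool --slide '[[0,-0.007,0],[0,-0.014,0],[0,-0.021,0],[0,-0.028,0],[0,-0.035,0],[0,-0.042,0],[0,-0.049,0],[0,-0.056,0],[0,-0.063,0],[0,-0.07,0]]' --twist '[[0,0,0],[0,0,0],[0,0,0],[0,0,0],[0,0,0],[0,0,0],[0,0,0],[0,0,0],[0,0,0],[0,0,0]]'

```text
time_s: 14.5
tcp_pos: [485.5, -61.7, 82.6]
orientation: [0.698, 0.716, 0.001, 0.001]
wrist_force: [4.0, -0.3, -3.0]
finger_gap: 0.222
```

```bash
cat >> h.py <<'E'
def pull(mm):
    c=getc();a=np.radians(c['yaw']);setc(np.array(c['p'])-mm*np.array([np.sin(a),-np.cos(a),0]),c['yaw'])
E
python3 - <<'E'
from h import *
pull(35);print(getc());st()
s=get_image('scene');cv2.imwrite('pics/s9.png',cv2.resize(s[170:330,250:450],None,fx=4,fy=3.7,interpolation=cv2.INTER_CUBIC))
st()
E
```

```text
{'p': [485.0295616914749, -61.998037351531366, 82.01400000000001], 'yaw': 91.3}
t 14.5 tcp [485.4515 -61.705   82.5538] yaw 91.4143449456966 tilt [-0.0002  0.0018] F [ 4.0003 -0.3478 -2.9958] tq [-0.0249 -1.0658  0.0289] gap 0.2222651240579304
t 14.55 tcp [484.7925 -61.719   82.4478] yaw 91.40621208000276 tilt [0.    0.001] F [ 3.5673  0.6788 -3.0516] tq [ 0.09   -1.0593  0.0299] gap 0.221790966761423
```

View pics/s9.png

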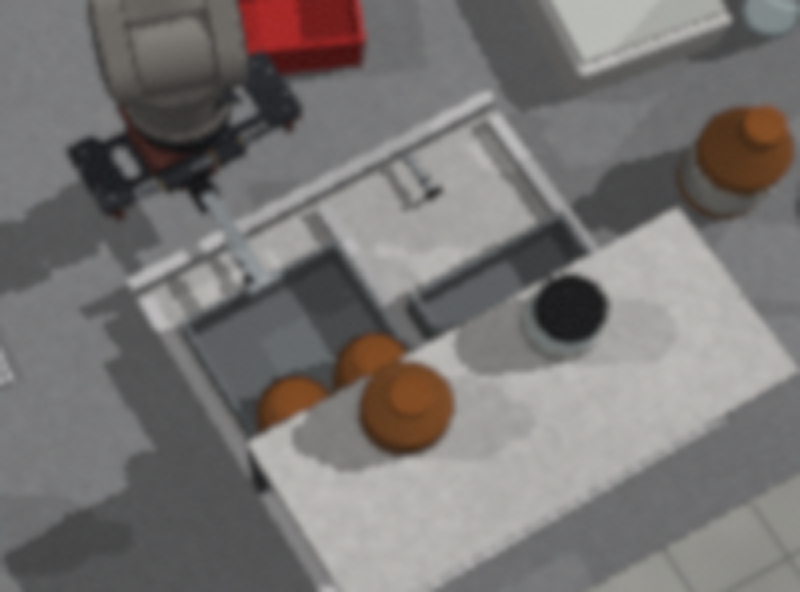

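Emit:
drive_tool --slide '[[0,-0.001,0],[0,-0.002,0],[0,-0.003,0],[0,-0.004,0],[0,-0.005,0],[0,-0.006,0],[0,-0.007,0],[0,-0.008,0],[0,-0.009,0],[0,-0.01,0]]' --twist '[[0,0,0],[0,0,0],[0,0,0],[0,0,0],[0,0,0],[0,0,0],[0,0,0],[0,0,0],[0,0,0],[0,0,0]]'

```text
time_s: 15.8
tcp_pos: [480.5, -61.8, 82.5]
orientation: [0.698, 0.716, 0.0, 0.001]
wrist_force: [5.4, -0.4, -4.1]
finger_gap: 0.223
```

Run:
```python
from h import *
pull(5);st()
```

```text
t 15.8 tcp [480.4951 -61.8457  82.4943] yaw 91.41035744667867 tilt [-0.0002  0.0014] F [ 5.412  -0.3839 -4.0585] tq [ 0.0739 -1.1169  0.0603] gap 0.22320683142918235
```

Emit:
drive_tool --slide '[[0,-0.001,0],[0,-0.001,0],[0,-0.002,0],[0,-0.002,0],[0,-0.003,0],[0,-0.003,0],[0,-0.004,0],[0,-0.004,0],[0,-0.005,0],[0,-0.006,0]]' --twist '[[0,0,0],[0,0,0],[0,0,0],[0,0,0],[0,0,0],[0,0,0],[0,0,0],[0,0,0],[0,0,0],[0,0,0]]'

```text
time_s: 17.05
tcp_pos: [477.5, -61.9, 82.5]
orientation: [0.698, 0.716, 0.0, 0.001]
wrist_force: [5.7, 0.1, -3.2]
finger_gap: 0.221
```

Run:
```python
from h import *
pull(3);st()
```

```text
t 17.05 tcp [477.4795 -61.9098  82.4852] yaw 91.41735835835976 tilt [-0.0002  0.0014] F [ 5.667   0.1025 -3.245 ] tq [ 0.084  -1.1097 -0.0003] gap 0.22103885056362027
```

Emit:
drive_tool --slide '[[0,-0.001,0],[0,-0.001,0],[0,-0.002,0],[0,-0.002,0],[0,-0.003,0],[0,-0.003,0],[0,-0.004,0],[0,-0.004,0],[0,-0.005,0],[0,-0.006,0]]' --twist '[[0,0,0],[0,0,0],[0,0,0],[0,0,0],[0,0,0],[0,0,0],[0,0,0],[0,0,0],[0,0,0],[0,0,0]]'

```text
time_s: 18.3
tcp_pos: [474.5, -62.0, 82.5]
orientation: [0.698, 0.716, 0.0, 0.001]
wrist_force: [5.3, -0.6, -3.6]
finger_gap: 0.22
```

Run:
```python
from h import *
pull(3);st()
```

```text
t 18.3 tcp [474.48   -61.9915  82.4838] yaw 91.41344708865613 tilt [-0.0002  0.0014] F [ 5.3462 -0.638  -3.6484] tq [ 0.001  -1.0581 -0.0322] gap 0.22048484925527043
```

Emit:
drive_tool --slide '[[0,-0.001,0],[0,-0.001,0],[0,-0.002,0],[0,-0.002,0],[0,-0.003,0],[0,-0.003,0],[0,-0.004,0],[0,-0.004,0],[0,-0.005,0],[0,-0.006,0]]' --twist '[[0,0,0],[0,0,0],[0,0,0],[0,0,0],[0,0,0],[0,0,0],[0,0,0],[0,0,0],[0,0,0],[0,0,0]]'

```text
time_s: 19.55
tcp_pos: [472.1, -62.0, 82.6]
orientation: [0.698, 0.716, 0.001, 0.001]
wrist_force: [6.4, 0.3, -4.3]
finger_gap: 0.221
```

Run:
```python
from h import *
pull(3);st()
i=get_image('wrist');cv2.imwrite('pics/w10.png',i);np.save('T10.npy',tool());s=get_image('scene');cv2.imwrite('pics/s10.png',cv2.resize(s[220:280,270:370],None,fx=8,fy=8,interpolation=cv2.INTER_CUBIC))
```

```text
t 19.55 tcp [472.1323 -62.0463  82.6356] yaw 91.41684772574658 tilt [-0.0003  0.0026] F [ 6.442   0.2918 -4.2633] tq [ 0.065  -1.4055 -0.0055] gap 0.22104244247244567
```

View pics/s10.png

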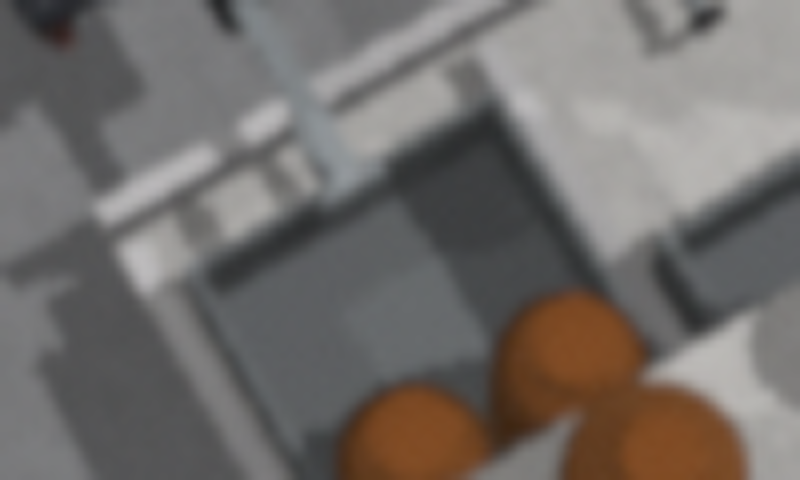

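View pics/w10.png

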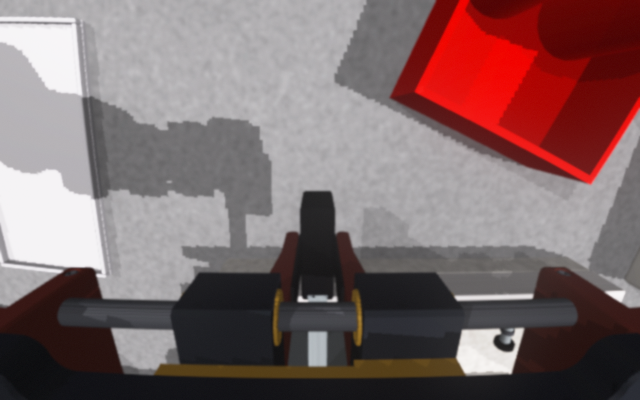

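Emit:
drive_tool --slide '[[0,-0.001,0],[0,-0.001,0],[0,-0.002,0],[0,-0.002,0],[0,-0.003,0],[0,-0.003,0],[0,-0.004,0],[0,-0.005,0],[0,-0.006,0],[0,-0.006,0]]' --twist '[[0,0,0],[0,0,0],[0,0,0],[0,0,0],[0,0,0],[0,0,0],[0,0,0],[0,0,0],[0,0,0],[0,0,0]]'

```text
time_s: 20.9
tcp_pos: [469.9, -62.1, 82.8]
orientation: [0.698, 0.716, 0.001, 0.002]
wrist_force: [8.2, 0.2, -5.0]
finger_gap: 0.219
```

Run:
```python
from h import *
pull(3);st()
```

```text
t 20.9 tcp [469.8524 -62.0956  82.8063] yaw 91.42358239501641 tilt [-0.0005  0.0039] F [ 8.195   0.1809 -4.9873] tq [ 0.0656 -1.7021  0.0566] gap 0.21851455009706033
```

Emit:
drive_tool --slide '[[0,-0.001,0.001],[0,-0.001,0.001],[0,-0.002,0.001],[0,-0.002,0.001],[0,-0.003,0.002],[0,-0.003,0.002],[0,-0.004,0.002],[0,-0.004,0.002],[0,-0.005,0.002],[0,-0.005,0.002]]' --twist '[[0,0,0],[0,0,0],[0,0,0],[0,0,0],[0,0,0],[0,0,0],[0,0,0],[0,0,0],[0,0,0],[0,0,0]]'

```text
time_s: 22.15
tcp_pos: [468.5, -62.2, 82.2]
orientation: [0.698, 0.716, 0.002, 0.002]
wrist_force: [9.8, 0.5, -4.7]
finger_gap: 0.222
```

Run:
```python
from h import *
pull(2.5);st();c=getc();c['p'][2]-=1;setc(c['p'],c['yaw']);print(getc())
```

```text
t 22.15 tcp [468.5276 -62.1538  82.2091] yaw 91.43197938591396 tilt [-0.0007  0.0061] F [ 9.8414  0.5027 -4.6597] tq [ 0.0822 -2.0891 -0.0265] gap 0.22230405167828576
{'p': [465.5345808096824, -62.4404403562006, 81.01400000000001], 'yaw': 91.3}
```

Emit:
drive_tool --slide '[[0,0.003,0],[0,0.006,0],[0,0.01,0],[0,0.014,0],[0,0.018,0],[0,0.022,0],[0,0.027,0],[0,0.032,0],[0,0.032,0],[0,0.032,0]]' --twist '[[0,0,0],[0,0,0],[0,0,0],[0,0,0],[0,0,0],[0,0,0],[0,0,0],[0,0,0],[0,0,0],[0,0,0]]'

```text
time_s: 23.4
tcp_pos: [481.1, -61.8, 81.2]
orientation: [0.698, 0.716, -0.0, -0.0]
wrist_force: [0.1, -0.7, -1.7]
finger_gap: 0.222
```

Run:
```python
from h import *
pull(-16);st();print(getc())
s=get_image('scene');cv2.imwrite('pics/s11.png',cv2.resize(s[220:280,270:370],None,fx=8,fy=8,interpolation=cv2.INTER_CUBIC))
```

```text
t 23.4 tcp [481.0502 -61.8188  81.2121] yaw 91.3989416786451 tilt [ 0.     -0.0002] F [ 0.0613 -0.7324 -1.6656] tq [ 0.0266  0.0795 -0.0132] gap 0.22220715202113436
{'p': [481.53046255884556, -62.077443019036096, 81.01400000000001], 'yaw': 91.3}
```

View pics/s11.png

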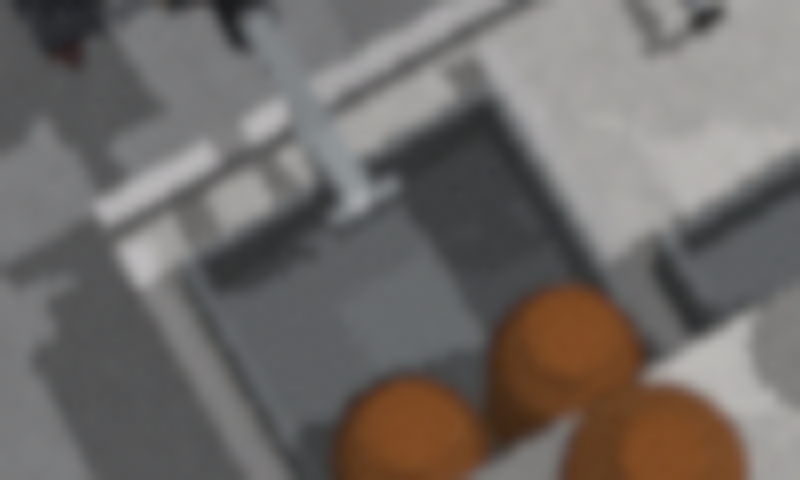

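Emit:
drive_tool --slide '[[0,0,-0.02],[0,0,-0.05],[0,0,-0.08],[0,0,-0.11],[0,0,-0.15],[0,0,-0.19],[0,0,-0.238],[0,0,-0.238],[0,0,-0.238],[0,0,-0.238]]' --twist '[[0,0,0],[0,0,0],[0,0,0],[0,0,0],[0,0,0],[0,0,0],[0,0,0],[0,0,0],[0,0,0],[0,0,0]]'

```text
time_s: 24.7
tcp_pos: [480.4, -61.8, 199.4]
orientation: [0.698, 0.716, -0.001, -0.001]
wrist_force: [0.3, -0.2, -1.5]
finger_gap: 0.221
```

Run:
```python
from h import *
c=getc();c['p'][2]+=119;setc(c['p'],c['yaw']);print(getc());st()
cv2.imwrite('pics/w12.png',get_image('wrist'));s=get_image('scene');cv2.imwrite('pics/s12f.png',s);cv2.imwrite('pics/s12.png',cv2.resize(s[210:290,250:370],None,fx=6,fy=6,interpolation=cv2.INTER_CUBIC))
way([(386.4,-332,200,78.6)],step=36)
```

```text
{'p': [481.53046255884556, -62.077443019036096, 200.014], 'yaw': 91.3}
t 24.7 tcp [480.4138 -61.7663 199.4008] yaw 91.40308264806094 tilt [-0.0002 -0.0017] F [ 0.2943 -0.1729 -1.4567] tq [0.0339 0.0182 0.0523] gap 0.2205097619980785
rows needed 8
[[-0.0669, -0.0253, 0.0], [-0.1338, -0.0506, 0.0], [-0.2008, -0.0759, 0.0], [-0.2677, -0.1012, 0.0], [-0.3346, -0.1265, 0.0], [-0.4015, -0.1518, 0.0], [-0.4685, -0.1772, 0.0], [-0.5354, -0.2025, 0.0], [-0.5354, -0.2025, 0.0], [-0.5354, -0.2025, 0.0]]
[[0, 0, 0.0176], [0, 0, 0.0353], [0, 0, 0.0529], [0, 0, 0.0706], [0, 0, 0.0882], [0, 0, 0.1058], [0, 0, 0.1235], [0, 0, 0.1411], [0, 0, 0.1411], [0, 0, 0.1411]]
```

View pics/s12.png

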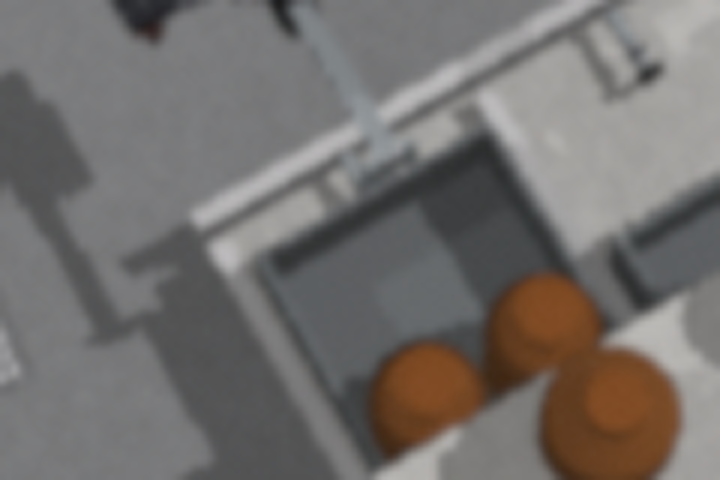

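View pics/w12.png

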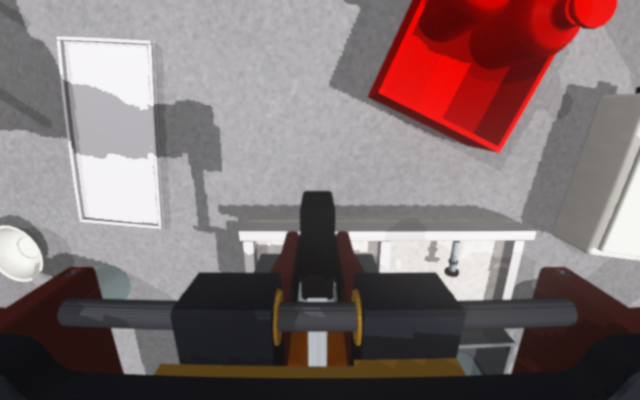

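Emit:
drive_tool --slide '[[-0.067,-0.025,0],[-0.134,-0.051,0],[-0.201,-0.076,0],[-0.268,-0.101,0],[-0.335,-0.127,0],[-0.402,-0.152,0],[-0.469,-0.177,0],[-0.535,-0.202,0],[-0.535,-0.202,0],[-0.535,-0.202,0]]' --twist '[[0,0,0.018],[0,0,0.035],[0,0,0.053],[0,0,0.071],[0,0,0.088],[0,0,0.106],[0,0,0.124],[0,0,0.141],[0,0,0.141],[0,0,0.141]]'

```text
time_s: 26.05
tcp_pos: [386.8, -331.1, 199.8]
orientation: [0.773, 0.634, -0.0, -0.001]
wrist_force: [-0.4, 0.4, -0.8]
finger_gap: 0.219
```

Run:
```python
from h import *
commit();print(getc());st();cv2.imwrite('pics/w13.png',get_image('wrist'))
way([(388,-331,110,78.6),(388,-331,40,78.6)],step=25)
```

```text
{'p': [386.3799225623559, -332.0056320589665, 200.014], 'yaw': 78.601}
t 26.05 tcp [ 386.7529 -331.0706  199.791 ] yaw 78.7322707471061 tilt [ 0.0005 -0.0009] F [-0.3598  0.3877 -0.7589] tq [ 0.0558 -0.0336 -0.0562] gap 0.21904321876301155
rows needed 7
[[0.0007, 0.0007, 0.045], [0.0013, 0.0014, 0.09], [0.002, 0.0021, 0.135], [0.0026, 0.0028, 0.18], [0.0026, 0.0028, 0.2267], [0.0026, 0.0028, 0.2734], [0.0026, 0.0028, 0.32], [0.0026, 0.0028, 0.32], [0.0026, 0.0028, 0.32], [0.0026, 0.0028, 0.32]]
[[0, 0, 0.0], [0, 0, 0.0], [0, 0, 0.0], [0, 0, 0.0], [0, 0, 0.0], [0, 0, 0.0], [0, 0, 0.0], [0, 0, 0.0], [0, 0, 0.0], [0, 0, 0.0]]
```

View pics/w13.png

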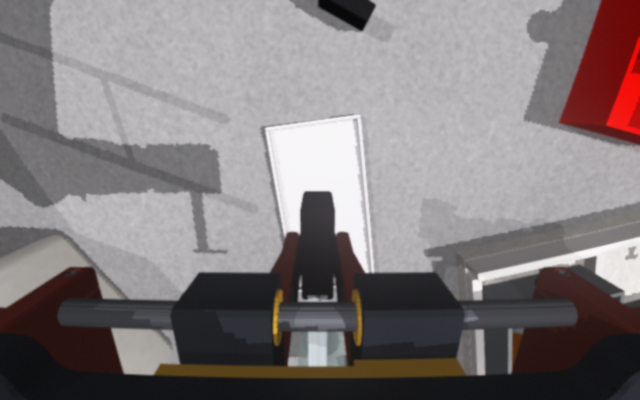

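Identical to the view after pick-up; lowering to the original spot.

Emit:
drive_tool --slide '[[0,0,0.05],[0,0,0.1],[0,0,0.15],[0,0,0.2],[0,0,0.25],[0,0,0.29],[0,0,0.32],[0,0,0.34],[0,0,0.35],[0,0,0.36]]' --twist '[[0,0,0],[0,0,0],[0,0,0],[0,0,0],[0,0,0],[0,0,0],[0,0,0],[0,0,0],[0,0,0],[0,0,0]]'

```text
time_s: 27.35
tcp_pos: [387.1, -331.9, 20.3]
orientation: [0.773, 0.634, 0.0, 0.0]
wrist_force: [-0.2, 0.3, -1.7]
finger_gap: 0.219
```

Emit:
drive_tool --slide '[[0,0,0.002],[0,0,0.004],[0,0,0.006],[0,0,0.008],[0,0,0.01],[0,0,0.012],[0,0,0.013],[0,0,0.014],[0,0,0.015],[0,0,0.015]]' --twist '[[0,0,0],[0,0,0],[0,0,0],[0,0,0],[0,0,0],[0,0,0],[0,0,0],[0,0,0],[0,0,0],[0,0,0]]'

```text
time_s: 28.6
tcp_pos: [386.7, -331.7, 12.7]
orientation: [0.773, 0.634, -0.0, -0.0]
wrist_force: [0.8, 0.7, -1.2]
finger_gap: 0.221
```

Run:
```python
from h import *
st()
```

```text
t 28.6 tcp [ 386.675  -331.6835   12.7013] yaw 78.71256667601159 tilt [ 0.     -0.0001] F [ 0.7659  0.7347 -1.2141] tq [-0.0381  0.0255 -0.0058] gap 0.2211210580594071
```

Emit:
drive_tool --slide '[[0,0,0.001],[0,0,0.001],[0,0,0.001],[0,0,0.002],[0,0,0.002],[0,0,0.002],[0,0,0.002],[0,0,0.002],[0,0,0.002],[0,0,0.002]]' --twist '[[0,0,0],[0,0,0],[0,0,0],[0,0,0],[0,0,0],[0,0,0],[0,0,0],[0,0,0],[0,0,0],[0,0,0]]'

```text
time_s: 29.85
tcp_pos: [386.7, -331.8, 12.3]
orientation: [0.773, 0.634, 0.0, -0.0]
wrist_force: [-1.8, 2.9, 8.2]
finger_gap: 0.218
```

Run:
```python
from h import *
st()
```

```text
t 29.85 tcp [ 386.7276 -331.7895   12.3189] yaw 78.69664822405491 tilt [0.0005 0.0004] F [-1.7952  2.9346  8.2176] tq [0.4542 0.462  0.0229] gap 0.21766856732995035
```

Emit:
drive_tool --slide '[[0,0,0],[0,0,0],[0,0,0],[0,0,0],[0,0,0],[0,0,0],[0,0,0],[0,0,0],[0,0,0],[0,0,0]]' --twist '[[0,0,0],[0,0,0],[0,0,0],[0,0,0],[0,0,0],[0,0,0],[0,0,0],[0,0,0],[0,0,0],[0,0,0]]' --fingers 0.48

```text
time_s: 31.1
tcp_pos: [386.7, -331.7, 11.7]
orientation: [0.773, 0.634, 0.0, -0.0]
wrist_force: [0.8, -0.4, -0.4]
finger_gap: 0.48
```

Emit:
drive_tool --slide '[[0,0,-0.02],[0,0,-0.05],[0,0,-0.09],[0,0,-0.13],[0,0,-0.18],[0,0,-0.24],[0,0,-0.3],[0,0,-0.36],[0,0,-0.36],[0,0,-0.36]]' --twist '[[0,0,0],[0,0,0],[0,0,0],[0,0,0],[0,0,0],[0,0,0],[0,0,0],[0,0,0],[0,0,0],[0,0,0]]'

```text
time_s: 32.35
tcp_pos: [386.5, -331.3, 191.6]
orientation: [0.773, 0.634, 0.0, -0.0]
wrist_force: [0.4, 0.0, -0.8]
finger_gap: 0.481
```

Run:
```python
from h import *
setc([386.38,-332.006,191.5],78.6)
st();cv2.imwrite('pics/w14.png',get_image('wrist'))
way([(480,-200,240,84),(610,-50,270,90)],step=48)
```

```text
t 32.35 tcp [ 386.4744 -331.2679  191.5615] yaw 78.72386790343124 tilt [ 0.0006 -0.    ] F [ 0.4372  0.0483 -0.7975] tq [ 0.027  -0.0145  0.0176] gap 0.4805306960338234
rows needed 9
[[0.074, 0.0328, -0.0243], [0.1479, 0.0657, -0.0485], [0.2219, 0.0985, -0.0727], [0.2958, 0.1314, -0.097], [0.3649, 0.1705, -0.109], [0.434, 0.2096, -0.121], [0.5031, 0.2487, -0.133], [0.5722, 0.2878, -0.145], [0.6413, 0.3269, -0.157], [0.6413, 0.3269, -0.157]]
[[0, 0, -0.015], [0, 0, -0.03], [0, 0, -0.045], [0, 0, -0.06], [0, 0, -0.0733], [0, 0, -0.0867], [0, 0, -0.1], [0, 0, -0.1133], [0, 0, -0.1267], [0, 0, -0.1267]]
```

View pics/w14.png

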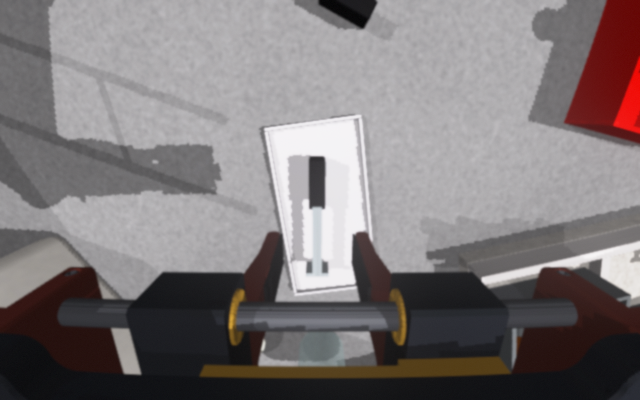

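Emit:
drive_tool --slide '[[0.074,0.033,-0.024],[0.148,0.066,-0.048],[0.222,0.098,-0.073],[0.296,0.131,-0.097],[0.365,0.17,-0.109],[0.434,0.21,-0.121],[0.503,0.249,-0.133],[0.572,0.288,-0.145],[0.641,0.327,-0.157],[0.641,0.327,-0.157]]' --twist '[[0,0,-0.015],[0,0,-0.03],[0,0,-0.045],[0,0,-0.06],[0,0,-0.073],[0,0,-0.087],[0,0,-0.1],[0,0,-0.113],[0,0,-0.127],[0,0,-0.127]]'

```text
time_s: 33.65
tcp_pos: [611.0, -45.7, 268.5]
orientation: [0.704, 0.71, -0.001, -0.001]
wrist_force: [-0.1, -1.2, -0.9]
finger_gap: 0.478
```

Run:
```python
from h import *
st();np.save('T15.npy',tool());i=get_image('wrist');cv2.imwrite('pics/w15.png',i)
cv2.imwrite('pics/w15z.png',cv2.resize(i[110:230,235:385],None,fx=5,fy=5,interpolation=cv2.INTER_CUBIC))
```

```text
t 33.65 tcp [610.9711 -45.7319 268.5245] yaw 90.4593757606848 tilt [-0.0001 -0.002 ] F [-0.0967 -1.1644 -0.9135] tq [-0.0211  0.139  -0.0211] gap 0.47754170595406564
```

View pics/w15.png

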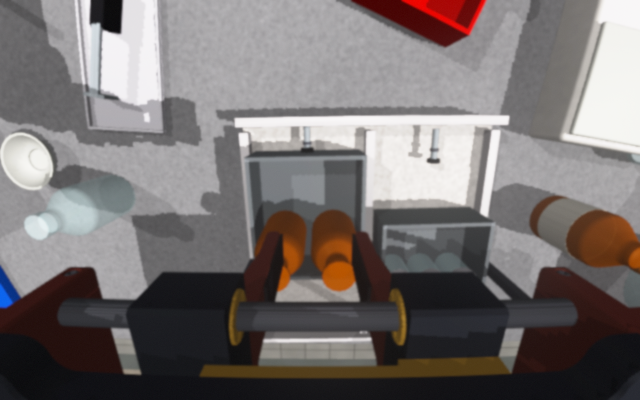

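View pics/w15z.png

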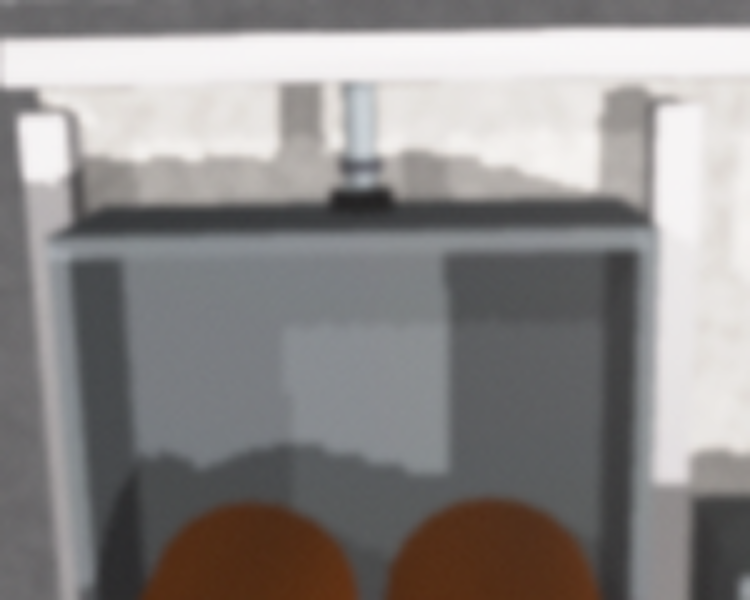

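Run:
```python
from h import *
T=np.load('T15.npy');p=lambda x,y,z:print(onz('wrist',235+x/5,110+y/5,z,T)[:2])
p(55,238,100);p(655,234,100);p(362,210,55);p(2,35,66)
st();print(ctrl.close_job())
```

```text
[ 582.6788 -133.153 ]
[580.6637  12.5384]
[580.9158 -59.9102]
[ 535.1623 -152.2141]
t 33.7 tcp [609.7026 -48.2451 268.6215] yaw 90.27081656931803 tilt [-0.0009 -0.0026] F [-0.0885 -0.4218 -0.221 ] tq [-0.0164 -0.022  -0.0118] gap 0.48231104778374617
the job is handed in; nothing more can be done
None
```

The tote with the two tall bottles now rests against its sprung stop, pulled there only by the hook. The hook stands upright back in its tray where it started, and I handed the job in at 33.7 s of the 72 s allowed.

- **Pull on the lip:** the highest wrist reading along the lane was about 9.8 N, of which about 5 N was sliding friction.
- **Spring:** I estimate it is pressed in by about 4.5 to 5 mm. The moment rise gave 4.5 mm, the force rise 4.8 mm and the travel since contact about 5 mm. A rough reading from the last wrist picture gave about 4.4 mm from the stop rail, or 5 to 6.6 mm from other reference points.
- **After unhooking:** the last wrist picture shows the foot in contact with the tote's front wall. That wall was measured at x ≈ 581–583 mm, against 654–655 mm at the start.
- **Other glassware and the low-jar tote:** they look unmoved, judged by eye only.
- **Not separately checked:** the tote was in view but I did not measure how flat it stayed. The pull also carried about 2 to 3.5 N of upward drag on the lip, and I saw no tilt in the pictures.

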